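# Tilt back the storeroom count terminal's screen

## Robot

A 6-joint arm with a two-finger parallel gripper is mounted at the origin on the work surface. World frame = base frame: x ahead of the robot, y to its left, z up, the work surface at z = 0. Lengths are in m, angles in rad, forces in N, time in s.
With the tool pointing down it reaches from about 0.35 to 0.975 m from the base axis. Payload 4.9 kg.
Tool frame: the origin (TCP) lies on the mounting face of the last link; the fingertips stand 173 mm ahead of it and the grasp point (between the pads) lies ctrl.pinch_z ahead of it (ctrl.pinch_z is the distance from the TCP to the grasp point, in m); z points along the fingers, y is the line along which they close (so a half turn about z gives the same grasp; the last joint's range is limited). The gripper opens to 85 mm and grips with 20 to 120 N. Pads are 22 mm wide; open, the fingers measure 114 mm over their backs; the gripper's body (76 mm by 85 mm) begins 54 mm behind the grasp point. The pads swing forward as they close: fully open they stand 13 mm farther back than shut.
Start: joints at [1.17, 0.053, 1.613, -0, 1.476, -0.119], TCP at [0.174, 0.6, 0.405] pointing down, gripper open.
Joint ranges: [-3.01, 3.01], [-1.01, 2.22], [0.06, 2.58], [-1.02, 4.17], [0.09, 2.62], [-3.14, 3.14]. Speed limits (rad/s): [2.57, 2.57, 3.14, 3.14, 3.14, 3.14].

## Interface

Orientations are given as a rotation vector (axis times angle).
In Python, from station import telemetry, eyes, ctrl gives the robot as it stands.
- The arm moves only by the tool apply_moves, never from a script. Its argument "plan" is a list of rows, each a list of 5 numbers: the finger opening in m, from 0 to 0.0854, then the shift along the tool's x, y, z in m, then the turn about the tool's z in rad. In form: [[jaw, x, y, z, roll], ...]. A call has 1 to 12 rows; each row is the pose to reach, as a shift and turn from the pose commanded when the call began, along the tool's axes at that moment; what a row does not reach only later rows make up. A row lasts 1/12 s, in which the tool goes at most 41.7 mm and 7.16 degrees, less where a joint would pass 70% of its speed; a pose out of reach is approached as far as the arm can. A call with a gripper value outside its range is refused whole. The fingers move at their own pace and stop on an object; "newtons" is the grip in N (left out, the last holds). Time passes only in rows, so rows that repeat a pose let the fingers close. It gives the time, the measured TCP pose, the force, the opening and the grip force at its end, in the units of the state.
- telemetry.get_obs(): the state, without advancing time (a new reading comes with each control period).
- eyes.get_image(name): name is "scene" or "top"; returns a dict with "img" (420x560x3 uint8, blue, green, red), "range_z" (420x560 float32, m along the optical axis (not along the pixel's ray), 0 where there is no reading), "K" (3x3 intrinsics, pixels), "pose" (4x4, takes a point from camera to world coordinates). Camera axes: x right, y down, z forward; pixel columns grow to the right and rows downward; lengths in m; the calibration is good to about 2 mm. A picture is of the moment at which its call begins.
- ctrl.finish_job(): hands the job in; it is judged then, once.
Trained networks look in a picture, given as the dict that the camera call returned (one of the last four; its "shot" number tells which), for a name from the list of things; names that differ only in an ending like _2 or _b are one class to them, and where a whole thing is asked for, a point or a joint stands for the part that bears it (a point fixed in the world has none). Each returns a list of dicts, best first, with "confidence" (0 to 1); they miss things now and then, are a little off and sometimes report something else, mostly with a low value. They report only what shows in the picture. A call takes as long as a camera call.
- eyes.search_frame(thing, picture): "box" ([left, top, right, bottom] in pixels, round what is visible of it).
- eyes.outline_of(thing, picture): "region" (420x560 bool, what is visible of it) and "box" ([left, top, right, bottom] in pixels, round what is visible of it).
- eyes.tip_of(thing, picture): "point" ([column, row] in pixels: a listed point, or the origin of a listed thing).
The state is a dict: "t": time; "q": joint angles; "dq": joint speeds; "effort": joint torques, N m; "tool_pos": TCP position; "tool_rot": TCP orientation; "contact_force": force on the tool from outside, world axes, zero at the start; "wrist_torque": the same for the moment, N m; "opening": finger opening in m; "grip_force": force on a finger pad.
Only numpy, scipy, OpenCV 4.12 (cv2) and the standard library are available. Lean on these libraries where they do the work, as an engineer would, in place of code of your own. Each camera call takes 0.05 s, during which the arm holds its last target. There are 200 camera calls.

## Task

Two count terminals are screwed to the table and their screens have sagged forward. Push the screen of the BLUE terminal back on its stiff hinge until it leans 25 degrees past upright, away from its keypad, then let go of it and wait two seconds to see that it stays there by itself. Leave the orange terminal as it is.

Things in the scene. Friction and masses are not known exactly. Their poses are not given: they have to be found in the camera images.
- blue_screen (a joint): tilt of the blue screen, rad: 0 upright, negative leaning forward over its keypad (it starts 7 to 37 degrees forward), positive leaning back; wanted 0.436 (25 degrees back). Stops at -1.4 and +1.0. Stiff friction hinge, about 0.5 N m: it stays where it is left; a push of 4 to 12 N near the top edge moves it. Axis level, along the terminal's y
- blue_terminal: blue terminal's base, fixed to the table: black plate 150 x 210 x 18 mm (x, y, z), grey keys, blue stripe at its front edge. Origin: centre of its underside, on the table. x is level, from the front edge (on the robot's side, turned up to 26 degrees) to the back; z up. Hinge axis 45 mm behind the origin (+x), 30 mm above the table. Left or right of the orange one
- blue_edge (a point): middle of the blue screen's top edge. The screen is a slab 210 mm wide along the hinge, 14 mm thick (7 mm either side of the hinge axis's plane), from 12 to 152 mm from the hinge axis; blue frame and back, dark display facing the keypad. This point is 152 mm from the axis, mid-thickness; z from hinge to edge, x out of the back, y along the hinge
- orange_edge (a point): middle of the top edge of the orange terminal's screen: same shape and size, orange frame and stripe, axes likewise, starts 7 to 37 degrees forward; must stay as it is. Also about, not needed: a steel measuring cup (100 mm tall), a small lidded steel pan and a red spoon, clear of the screens' swing

How it is judged:
By the outcome, as a careful person would: the job done as asked, in the order asked, and still so for the second after the job is handed in, with the robot touching nothing.
It also fails if it takes over 35 s, if anything falls off the work surface, if the arm or the gripper's body presses on something with over 40 N, if the wrist force passes 120 N, or if a joint passes its speed limit or range.

## Working session

There is one attempt and no reset: what is moved stays moved. The work goes in short steps, Python scripts to look and compute and a tool call to move; the robot and the scene stay as the last step left them, time stands still between calls to the robot, and variables do not carry over. Pictures are saved under pics/ and viewed, at most 10 in all, crops included, and the job is handed in when it is done.

Besides the shell and the picture viewer there is one more tool, called after "Call:" as name(argument=value, ...), one argument or row to a line, values as JSON. apply_moves: Moves the arm, as the interface text tells. Its arguments: {"type":"object","properties":{"plan":{"type":"array","items":{"type":"array","items":{"type":"number"}}},"newtons":{"type":"number"}},"required":["plan"]}

```bash
mkdir -p pics; cat > h.py <<'E'
import numpy as np, cv2
from scipy.spatial.transform import Rotation as R
from station import telemetry, eyes, ctrl
def cloud(p):
    z=p["range_z"]; K=p["K"]; v,u=np.indices(z.shape)
    c=np.stack([(u-K[0,2])/K[0,0]*z,(v-K[1,2])/K[1,1]*z,z],-1)
    w=c@p["pose"][:3,:3].T+p["pose"][:3,3]
    w[z<=0]=np.nan
    return w
E
python3 - <<'E'
from h import *
ims=[]
for n in("scene","top"):
    p=eyes.get_image(n); ims.append(p["img"]); W=cloud(p)
    for t in("blue_edge","orange_edge","blue_terminal"):
        try:
            for d in eyes.tip_of(t,p)[:2]:
                c,r=map(int,np.round(d["point"])); print(n,t,d["confidence"],c,r,W[r,c].round(3))
        except Exception as e: print(n,t,e)
    for d in eyes.outline_of("blue_screen",p)[:2]:print(n,"outl",d["confidence"],d["box"],d["region"].sum())
    cv2.imwrite(f"pics/{n}0.png",p["img"])
s=telemetry.get_obs(); print(s["t"],s["tool_pos"],s["tool_rot"],s["contact_force"],ctrl.pinch_z)
print(R.from_rotvec(s["tool_rot"]).as_matrix().round(3))
E
```

```text
scene blue_edge 0.76 406 188 [ 0.256  0.153 -0.003]
scene blue_terminal 0.58 384 259 [0.516 0.174 0.05 ]
scene outl 0.63 [331.4, 179.5, 475.4, 278.8] 10581
scene outl 0.41 [323.7, 180.6, 478.3, 302.9] 13186
top blue_edge 0.71 150 256 [0.474 0.168 0.174]
top orange_edge 0.86 416 243 [ 0.502 -0.202  0.165]
top blue_terminal 0.87 174 264 [0.469 0.168 0.015]
top outl 0.94 [71.5, 225.2, 231.5, 274.3] 3967
0.5 [0.17380332 0.60030936 0.40466348] [-4.41245881e-01 -3.11043540e+00  1.25837479e-04] [-0.84322937 -0.27877756 -0.11432068] 0.1547
[[-0.961  0.278 -0.   ]
 [ 0.278  0.961 -0.   ]
 [ 0.    -0.    -1.   ]]
```

View pics/scene0.png

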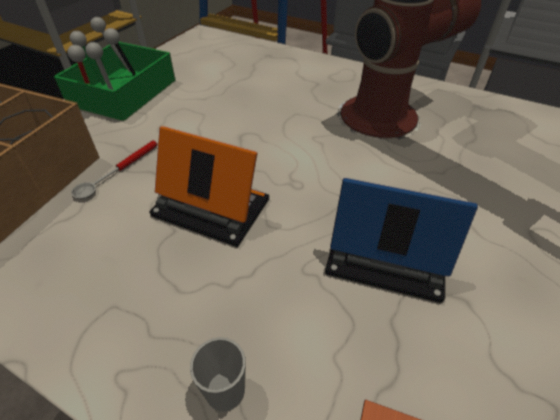

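View pics/top0.png

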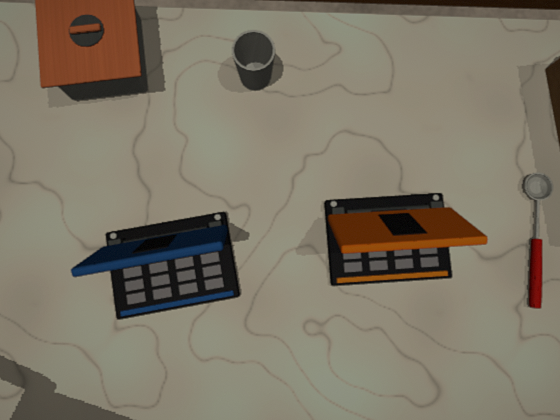

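The scene view shows the blue terminal's back at about (400,230). In the top view its screen spans (75..222, 228..272), leaning forward over keys at about (175,275). Next I fit the back-face plane.

```bash
cat >> h.py <<'E'
def fit(name="scene",thing="blue",verbose=True):
    p=eyes.get_image(name); W=cloud(p); hsv=cv2.cvtColor(p["img"],cv2.COLOR_BGR2HSV)
    lo,hi=((100,120,30),(125,255,255)) if thing=="blue" else ((5,180,90),(16,255,255))
    m=cv2.inRange(hsv,lo,hi)>0
    m=cv2.erode(m.astype(np.uint8),np.ones((3,3)))>0
    P=W[m]; P=P[np.isfinite(P).all(1)]
    ok=(P[:,2]>.045)&(P[:,2]<.25)&(P[:,0]>.3)&(P[:,0]<.75)&((P[:,1]>.0) if thing=="blue" else (P[:,1]<0)); P=P[ok]
    rng=np.random.default_rng(0); best=None
    for _ in range(300):
        a=P[rng.choice(len(P),3,False)]; n=np.cross(a[1]-a[0],a[2]-a[0]); l=np.linalg.norm(n)
        if l<1e-5: continue
        i=abs((P-a[0])@(n/l))<.003
        if best is None or i.sum()>best.sum(): best=i
    Q=P[best]; c=Q.mean(0); n=np.linalg.svd(Q-c,full_matrices=False)[2][2]
    n*=np.sign(n[0]) # out of the back (+x)
    tilt=np.arctan2(-n[2],np.hypot(n[0],n[1])); yaw=np.arctan2(n[1],n[0])
    X=np.array([np.cos(yaw),np.sin(yaw),0]); Y=np.array([-X[1],X[0],0]); up=np.cross(n,Y)
    yy=Q@Y; u=Q@up
    mid=(np.percentile(yy,.5)+np.percentile(yy,99.5))/2
    b=c-.007*n; h=b+up*((.03-b[2])/up[2]); h=h+Y*(mid-h@Y)
    if verbose: print(name,thing,"n",len(Q),"/",len(P),"tilt deg %.1f yaw %.1f"%(np.degrees(tilt),np.degrees(yaw)),"hinge",h.round(4),"width %.3f"%np.ptp(np.percentile(yy,[.5,99.5])),"u range",(np.percentile(u,[.5,99.5])-h@up).round(3),"edge",(h+.152*up).round(4))
    return dict(tilt=tilt,yaw=yaw,hinge=h)
E
python3 - <<'E'
from h import *
fit("scene");fit("top");fit("scene","orange")
E
```

```text
scene blue n 7257 / 7289 tilt deg -17.3 yaw 11.7 hinge [0.5129 0.1814 0.03  ] width 0.198 u range [0.017 0.15 ] edge [0.4687 0.1722 0.1752]
top blue n 1991 / 2590 tilt deg -18.2 yaw 11.7 hinge [0.5149 0.1773 0.03  ] width 0.198 u range [0.029 0.154] edge [0.4685 0.1676 0.1744]
scene orange n 4861 / 4890 tilt deg -27.3 yaw 5.1 hinge [ 0.5664 -0.1907  0.03  ] width 0.200 u range [0.017 0.148] edge [ 0.4969 -0.1969  0.1651]
```

Call:
apply_moves(
  plan=[
    [0,-0.349,-0.359,0,-0.486],
    [0,-0.349,-0.359,0,-0.486],
    [0,-0.349,-0.359,0,-0.486],
    [0,-0.349,-0.359,0,-0.486],
    [0,-0.349,-0.359,0,-0.486],
    [0,-0.349,-0.359,0,-0.486],
    [0,-0.349,-0.359,0,-0.486],
    [0,-0.349,-0.359,0,-0.486],
    [0,-0.349,-0.359,0,-0.486],
    [0,-0.349,-0.359,0,-0.486],
    [0,-0.349,-0.359,0,-0.486],
    [0,-0.349,-0.359,0,-0.486],
  ],
)

```text
t: 1.65
tool_pos: [0.4079, 0.1594, 0.4052]
tool_rot: [-0.32, 3.124, 0.0]
contact_force: [-0.0, 0.3, -0.1]
opening: -0.0004
grip_force: 0.0
```

Call:
apply_moves(
  plan=[
    [0,0,0,0,0],
    [0,0,0,0,0],
    [0,0,0,0,0],
    [0,0,0,0,0],
  ],
)

```text
t: 1.98
tool_pos: [0.4072, 0.1624, 0.4047]
tool_rot: [0.323, -3.125, -0.001]
contact_force: [0.0, 0.1, -0.1]
opening: -0.0001
grip_force: 0.0
```

Call:
apply_moves(
  plan=[
    [0,0,0,0.04,0],
    [0,0,0,0.08,0],
    [0,0,0,0.092,0],
    [0,0,0,0.092,0],
    [0,0,0,0.092,0],
  ],
)

```text
t: 2.4
tool_pos: [0.4074, 0.1623, 0.313]
tool_rot: [0.323, -3.124, 0.0]
contact_force: [0.3, -0.2, 0.2]
opening: 0.0002
grip_force: 0.0
```

```bash
python3 - <<'E'
from h import *
f=fit("scene"); s=telemetry.get_obs(); X=np.array([np.cos(f["yaw"]),np.sin(f["yaw"]),0])
print(s["t"],s["tool_pos"],"tcp rel hinge along X",(s["tool_pos"]-f["hinge"])@X,"lat",(s["tool_pos"]-f["hinge"])@[-X[1],X[0],0])
cv2.imwrite("pics/scene1.png",eyes.get_image("scene")["img"])
E
```

```text
scene blue n 7283 / 7306 tilt deg -17.3 yaw 11.7 hinge [0.5129 0.1812 0.03  ] width 0.198 u range [0.017 0.15 ] edge [0.4687 0.1721 0.1752]
2.45 [0.40803853 0.16224617 0.31462906] tcp rel hinge along X -0.10648181865648083 lat 0.0027365326541902643
```

View pics/scene1.png

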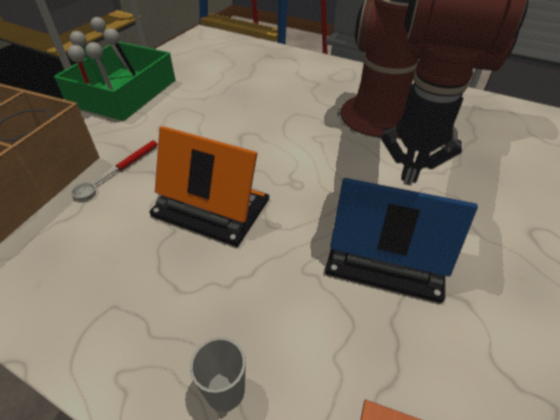

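Call:
apply_moves(
  plan=[
    [0,-0.015,0,0,0],
    [0,-0.03,0,0,0],
    [0,-0.04,0,0,0],
    [0,-0.05,0,0,0],
    [0,-0.06,0,0,0],
    [0,-0.07,0,0,0],
    [0,-0.08,0,0,0],
    [0,-0.09,0,0,0],
    [0,-0.1,0,0,0],
    [0,-0.11,0,0,0],
    [0,-0.115,0,0,0],
    [0,-0.115,0,0,0],
  ],
)

```text
t: 3.5
tool_pos: [0.5215, 0.185, 0.3138]
tool_rot: [-0.32, 3.122, 0.0]
contact_force: [-0.6, -0.7, -0.2]
opening: 0.0
grip_force: 0.0
```

```bash
cat > m.py <<'E'
from h import *
f=fit("scene");fit("top"); s=telemetry.get_obs(); X=np.array([np.cos(.204),np.sin(.204),0])
print(s["t"],s["tool_pos"],s["contact_force"].round(1),"rel",(s["tool_pos"]-np.array([.5129,.1812,.03]))@X)
E
python3 m.py
```

```text
scene blue n 4291 / 4591 tilt deg 13.2 yaw 11.8 hinge [0.5143 0.1808 0.03  ] width 0.197 u range [0.024 0.152] edge [0.5484 0.1879 0.178 ]
top blue n 585 / 740 tilt deg 15.1 yaw 10.4 hinge [0.5071 0.1369 0.03  ] width 0.123 u range [0.025 0.157] edge [0.5461 0.1441 0.1767]
3.6 [0.52050234 0.18472072 0.31277096] [ 0.4 -0.8 -0.4] rel 0.008157956039123629
```

Call:
apply_moves(
  plan=[
    [0,-0.005,0,0,0],
    [0,-0.01,0,0,0],
    [0,-0.015,0,0,0],
    [0,-0.019,0,0,0],
    [0,-0.019,0,0,0],
    [0,-0.019,0,0,0],
  ],
)

```text
t: 4.1
tool_pos: [0.5393, 0.1886, 0.3129]
tool_rot: [-0.32, 3.124, 0.0]
contact_force: [-1.3, -0.7, -0.2]
opening: 0.0001
grip_force: 0.4
```

```bash
python3 m.py
```

```text
scene blue n 2975 / 3440 tilt deg 21.1 yaw 11.8 hinge [0.5152 0.1805 0.03  ] width 0.196 u range [0.028 0.152] edge [0.5688 0.1917 0.1718]
top blue n 829 / 964 tilt deg 22.9 yaw 11.7 hinge [0.4981 0.1757 0.03  ] width 0.202 u range [0.025 0.159] edge [0.556  0.1876 0.1701]
4.2 [0.5393014  0.18861871 0.31331775] [-0.6 -0.2  0.3] rel 0.027356883795142208
```

Call:
apply_moves(
  plan=[
    [0,0.02,0,0,0],
    [0,0.04,0,0,0],
    [0,0.08,0,0,0],
    [0,0.12,0,-0.02,0],
    [0,0.12,0,-0.02,0],
  ],
)

```text
t: 4.62
tool_pos: [0.4179, 0.1638, 0.3356]
tool_rot: [-0.321, 3.12, 0.001]
contact_force: [1.4, 0.4, 0.9]
opening: -0.0001
grip_force: 0.0
```

```bash
python3 m.py; python3 - <<'E'
from h import *
for n in("scene","top"):
    p=eyes.get_image(n); W=cloud(p)
    # cross-section in terminal frame, lateral bands away from centre
    X=np.array([np.cos(.204),np.sin(.204)]);Y=np.array([-X[1],X[0]]); h=np.array([.514,.180])
    d=W[...,:2]-h; x=d@X; y=d@Y; z=W[...,2]
    m=(abs(y)<.095)&(x>-.03)&(x<.12)&(z>.06)&(z<.2)&np.isfinite(z)
    x,z=x[m],z[m]
    for zz in np.arange(.06,.18,.01):
        k=abs(z-zz)<.004
        if k.sum()>5: print(n,zz.round(2),k.sum(),np.percentile(x[k],[5,50,95]).round(4))
    cv2.imwrite(f"pics/{n}2.png",p["img"])
E
```

```text
scene blue n 2923 / 3418 tilt deg 21.2 yaw 11.8 hinge [0.515  0.1807 0.03  ] width 0.195 u range [0.029 0.152] edge [0.5689 0.1919 0.1717]
top blue n 1844 / 2211 tilt deg 23.0 yaw 11.8 hinge [0.4979 0.1757 0.03  ] width 0.202 u range [0.026 0.159] edge [0.556  0.1878 0.17  ]
4.7167 [0.42092286 0.16423205 0.33495351] [0.4 0.7 0.2] rel -0.09350741477586921
scene 0.06 79 [0.0194 0.0208 0.0233]
scene 0.07 167 [0.0221 0.0243 0.0272]
scene 0.08 180 [0.0264 0.0282 0.0308]
scene 0.09 189 [0.0304 0.0324 0.0351]
scene 0.1 206 [0.0344 0.0366 0.039 ]
scene 0.11 213 [0.0385 0.0405 0.043 ]
scene 0.12 223 [0.0425 0.0446 0.047 ]
scene 0.13 234 [0.0466 0.0486 0.0514]
scene 0.14 284 [0.0508 0.0531 0.0556]
scene 0.15 258 [0.0547 0.0563 0.0579]
scene 0.16 296 [0.0588 0.0606 0.0621]
scene 0.17 1101 [0.0514 0.0572 0.0619]
top 0.06 112 [0.0032 0.0044 0.0056]
top 0.07 286 [0.0056 0.0072 0.009 ]
top 0.08 386 [0.009  0.0112 0.0136]
top 0.09 309 [0.0137 0.0154 0.0172]
top 0.1 409 [0.0174 0.0194 0.0219]
top 0.11 316 [0.0222 0.0237 0.0255]
top 0.12 422 [0.0256 0.0276 0.0301]
top 0.13 364 [0.0302 0.0321 0.0336]
top 0.14 434 [0.0336 0.0354 0.0374]
top 0.15 466 [0.0375 0.0396 0.0418]
top 0.16 547 [0.0419 0.0446 0.0467]
top 0.17 1338 [0.0478 0.0533 0.0606]
```

View pics/top2.png

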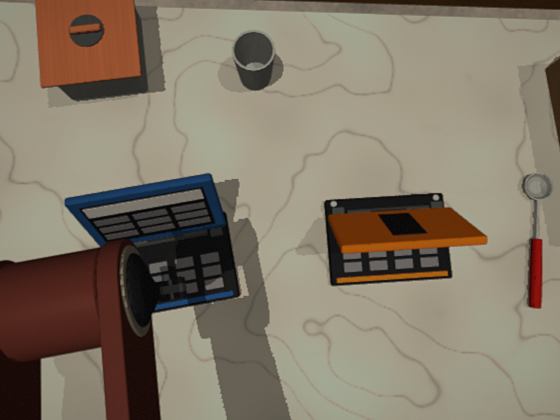

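Call:
apply_moves(
  plan=[
    [0,-0.03,0,0.02,0],
    [0,-0.07,0,0.02,0],
    [0,-0.1,0,0.02,0],
    [0,-0.112,0,0.02,0],
    [0,-0.117,0,0.02,0],
    [0,-0.121,0,0.02,0],
    [0,-0.124,0,0.02,0],
    [0,-0.1265,0,0.02,0],
    [0,-0.1265,0,0.02,0],
    [0,-0.1265,0,0.02,0],
  ],
)

```text
t: 5.65
tool_pos: [0.5448, 0.1899, 0.3127]
tool_rot: [-0.32, 3.125, 0.0]
contact_force: [-1.2, -0.5, 0.7]
opening: -0.0002
grip_force: 0.8
```

Call:
apply_moves(
  plan=[
    [0,0.02,0,0,0],
    [0,0.04,0,0,0],
    [0,0.08,0,0,0],
    [0,0.12,0,-0.02,0],
    [0,0.12,0,-0.02,0],
  ],
)

```text
t: 6.07
tool_pos: [0.4239, 0.1652, 0.3356]
tool_rot: [-0.321, 3.12, 0.001]
contact_force: [-0.3, -0.0, 0.5]
opening: 0.0002
grip_force: 0.0
```

```bash
cat > m2.py <<'E'
from h import *
X=np.array([np.cos(.204),np.sin(.204)]);Y=np.array([-X[1],X[0]]); h=np.array([.514,.180])
L={}
for n in("scene","top"):
    p=eyes.get_image(n); W=cloud(p)
    d=W[...,:2]-h; x=d@X; y=d@Y; z=W[...,2]
    m=(abs(y)<.095)&(x>-.01)&(x<.1)&(z>.065)&(z<.155)&np.isfinite(z)
    x,z=x[m],z[m]; k=np.ones(len(x),bool)
    for _ in range(8):
        a=np.polyfit(z[k],x[k],1); k=abs(x-np.polyval(a,z))<.004
    L[n]=a; print(n,k.sum(),len(x),"slope tilt %.2f"%np.degrees(np.arctan(a[0])))
a=(L["scene"]+L["top"])/2
print("from midline through hinge: %.2f"%np.degrees(np.arctan(np.polyval(a,.11)/.08)),"x at z=.03",np.polyval(a,.03))
s=telemetry.get_obs(); print(s["t"],s["tool_pos"],s["contact_force"].round(1))
E
python3 m2.py
```

```text
scene 2151 2151 slope tilt 24.30
top 4620 4620 slope tilt 24.56
from midline through hinge: 24.24 x at z=.03 -0.00031757548924108564
6.1667 [0.42699955 0.16555479 0.33500703] [ 0.7 -0.8 -0.2]
```

Call:
apply_moves(
  plan=[
    [0,-0.03,0,0.02,0],
    [0,-0.07,0,0.02,0],
    [0,-0.1,0,0.02,0],
    [0,-0.112,0,0.02,0],
    [0,-0.117,0,0.02,0],
    [0,-0.12,0,0.02,0],
    [0,-0.1214,0,0.02,0],
    [0,-0.1214,0,0.02,0],
    [0,-0.1214,0,0.02,0],
  ],
)

```text
t: 6.92
tool_pos: [0.5462, 0.1902, 0.3126]
tool_rot: [-0.32, 3.124, 0.001]
contact_force: [-0.6, 0.5, 0.3]
opening: 0.0
grip_force: 0.0
```

Call:
apply_moves(
  plan=[
    [0,0.02,0,0,0],
    [0,0.04,0,0,0],
    [0,0.08,0,0,0],
    [0,0.12,0,-0.02,0],
    [0,0.12,0,-0.06,0],
    [0,0.12,0,-0.06,0],
  ],
)

```text
t: 7.42
tool_pos: [0.4271, 0.1658, 0.3769]
tool_rot: [-0.32, 3.117, 0.002]
contact_force: [2.1, 0.3, 2.8]
opening: 0.0
grip_force: 0.0
```

```bash
python3 m2.py
```

```text
scene 2044 2044 slope tilt 25.05
top 4537 4537 slope tilt 25.32
from midline through hinge: 25.00 x at z=.03 -0.0003132312777384301
7.5167 [0.42858484 0.16591553 0.37529596] [ 0.6 -0.1  0.2]
```

The screen is at 25°. Now the two-second wait, with the arm clear.

Call:
apply_moves(
  plan=[
    [0,0,0,0,0],
    [0,0,0,0,0],
    [0,0,0,0,0],
    [0,0,0,0,0],
    [0,0,0,0,0],
    [0,0,0,0,0],
    [0,0,0,0,0],
    [0,0,0,0,0],
    [0,0,0,0,0],
    [0,0,0,0,0],
    [0,0,0,0,0],
    [0,0,0,0,0],
  ],
)

```text
t: 8.52
tool_pos: [0.4291, 0.1658, 0.3727]
tool_rot: [-0.32, 3.125, -0.0]
contact_force: [-0.3, -0.5, 1.5]
opening: 0.0
grip_force: 0.0
```

Call:
apply_moves(
  plan=[
    [0,0,0,0,0],
    [0,0,0,0,0],
    [0,0,0,0,0],
    [0,0,0,0,0],
    [0,0,0,0,0],
    [0,0,0,0,0],
    [0,0,0,0,0],
    [0,0,0,0,0],
    [0,0,0,0,0],
    [0,0,0,0,0],
    [0,0,0,0,0],
    [0,0,0,0,0],
  ],
)

```text
t: 9.52
tool_pos: [0.4291, 0.1658, 0.3727]
tool_rot: [-0.32, 3.125, 0.0]
contact_force: [-1.0, 0.5, 0.5]
opening: 0.0001
grip_force: 0.0
```

Call:
apply_moves(
  plan=[
    [0,0,0,0,0],
    [0,0,0,0,0],
    [0,0,0,0,0],
    [0,0,0,0,0],
  ],
)

```text
t: 9.85
tool_pos: [0.4291, 0.1658, 0.3727]
tool_rot: [0.32, -3.125, 0.0]
contact_force: [-0.4, -0.1, 0.1]
opening: 0.0
grip_force: 0.0
```

```bash
python3 m2.py; python3 - <<'E'
from h import *
f=fit("scene","orange")
E
```

```text
scene 2038 2038 slope tilt 25.04
top 4488 4488 slope tilt 25.39
from midline through hinge: 25.00 x at z=.03 -0.00037604094774108636
9.95 [0.42907079 0.16583665 0.37268838] [ 0.6 -0.2  0.1]
scene orange n 4893 / 4934 tilt deg -27.3 yaw 5.1 hinge [ 0.5663 -0.1907  0.03  ] width 0.200 u range [0.017 0.149] edge [ 0.4969 -0.1968  0.1651]
```

```bash
python3 -c "from station import ctrl; print(ctrl.finish_job())"
```

```text
the job is handed in; nothing more can be done
None
```

The blue screen leans about 25° back (measured 25.0–25.4°) and stayed there for over two seconds after I let go; the orange terminal hasn't moved, and the job is handed in.

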